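# Build the glaze sieve stack on the shaker

## Robot

A 7-joint arm with a two-finger parallel gripper is mounted at the origin on a cart in front of the work surface, level with it; the furniture and walls round the work are solid. World frame = base frame: x ahead of the robot, y to its left, z up, the work surface at z = 0. Lengths are in m, angles in rad, forces in N, time in s.
With the tool pointing down it reaches from about 0.4 to 0.875 m from the base axis. Payload 6.5 kg.
Tool frame: the origin (TCP) lies on the centre line of the jaws, within the pads' length; the fingertips stand 25 mm ahead of it and the grasp point (between the pads) lies 6 mm ahead of it; z points along the fingers, y is the direction in which the jaws open and shut (so a half turn about z gives the same grasp; the last joint's range is limited). The gripper opens to 85 mm and grips with 20 to 120 N. Pads are 22 mm wide; open, the fingers measure 114 mm over their backs; the gripper's body (76 mm by 85 mm) begins 54 mm behind the grasp point. The pads swing forward as they close: fully open they stand 13 mm farther back than shut.
Start: joints at [1.262, 0.536, -0.004, 1.538, 0.003, 1.067, -0.071], TCP at [0.156, -0.631, 0.227] pointing down, gripper open.
Joint ranges: [-2.7, 2.7], [-0.37, 2.16], [-1.27, 1.26], [0.24, 2.4], [-1.31, 4.45], [0.19, 1.91], [-2.76, 2.76]. Speed limits (rad/s): [2.39, 2.39, 3.14, 3.14, 3.14, 3.14, 3.14].

## Interface

Orientations are given as a unit quaternion [x, y, z, w].
In Python, from plant import * gives the robot as it stands.
- The arm moves only by the tool apply_moves, never from a script. Its arguments are lists of equal length, an entry for each row: "delta_rot": the turn, a rotation vector about the tool's x, y, z in units of 6 degrees (1.0 is 6 degrees), a list of three; "travel": the shift along the tool's x, y, z in units of 40 mm (1.0 is 40 mm), a list of three; "grip": the closure, from 0 (fully open) to 1 (shut). A call has 1 to 20 rows; each row is the pose to reach, as a shift and turn from the pose commanded when the call began, along the tool's axes at that moment; what a row does not reach only later rows make up. A row lasts 1/8 s, in which the tool goes at most 62.5 mm and 10.7 degrees, less where a joint would pass 70% of its speed; a pose out of reach is approached as far as the arm can. A call with a gripper value outside its range is refused whole. The fingers move at their own pace and stop on an object; "grip_force" is the grip in N (left out, the last holds). Time passes only in rows, so rows that repeat a pose let the fingers close. It gives the time, the measured TCP pose, the force and the opening at its end, in the units of the state.
- state(): the state, without advancing time (a new reading comes with each control period).
- capture(name): name is "side" or "top" or "wrist"; returns a dict with "color" (480x640x3 uint8, red, green, blue), "K" (3x3 intrinsics, pixels), "world_to_cam" (4x4, takes a point from world to camera coordinates). Camera axes: x right, y down, z forward; pixel columns grow to the right and rows downward; lengths in m; the calibration is good to about 2 mm. A picture is of the moment at which its call begins. There is no depth.
- sign_off(): hands the job in, once; it reports no verdict.
The state is a dict: "t": time; "q": joint angles; "qvel": joint speeds; "joint_torque": joint torques, N m; "eef_pos": TCP position; "eef_rot": TCP orientation; "ft_force": force on the tool from outside, world axes, zero at the start; "ft_torque": the same for the moment, N m; "width": finger opening in m.
Only numpy, scipy, OpenCV 4.12 (cv2) and the standard library are available. Lean on these libraries where they do the work, as an engineer would, in place of code of your own. Each camera call takes 0.05 s, during which the arm holds its last target.

## Task

Build up the sieve stack on the shaker's metal receiver pan, one piece at a time from the bottom up: first the fine sieve (blue frame), then the medium one (yellow), then the coarse one (red), and last the metal lid with the black knob, each pushed or settled fully home and level in the piece below before the next is brought. The green sieve has a torn mesh, so leave it out; do not shift it, the little dark jar or the clear cup.

Things in the scene. Friction and masses are not known exactly. Their poses are not given: they have to be found in the camera images.
- shaker: small grey bench sieve shaker, 115 x 125 mm, fixed, with a round aluminium receiver pan fixed on its middle: outside 56 mm, bore 51 mm, floor 46 mm and rim 70 mm above the bench. Origin: centre of its underside, under the pan's axis; z up, -x towards its front panel. A sieve seated in the pan has its origin 58 mm above this one.
- sieve_blue: fine sieve, blue plastic frame, close steel mesh. 46 mm tall: tapered round foot (12 high, 38 mm across below, 47.6 above) under a straight frame 56 mm across, 34 high, bore 51. The foot drops into the bore below (taper guides it, 1.7 mm play each side) until the frame rests on the rim. Any turn will do. Grip the frame's upper part, fingertips above the foot. 60 g. Origin: centre of the underside; z up.
- sieve_yellow: medium sieve, yellow plastic frame; same shape, size, weight, origin and axes as the blue one. Seated on another sieve, its origin is 34 mm above that sieve's origin.
- sieve_red: coarse sieve, red plastic frame, wide steel mesh; same shape, size, weight, origin and axes as the blue one.
- sieve_lid: lid: an aluminium disc 56 mm across and 6 mm thick over the same tapered 12 mm foot as the sieves, with an upright black knob on top, 24 mm across, from 18 mm to 48 mm above the underside. Grip the knob. About 50 g. Origin: centre of the underside of the foot; z up. Seated, its origin is 34 mm above that of the sieve below.
- sieve_green: spare sieve, green plastic frame, torn mesh; same shape and size as the blue one. Stays where it is.
- oxide_jar: small dark jar with a black cap, 48 mm across and 60 mm tall; loose bystander, stays where it is. Origin: centre of its underside.
- clear_cup: clear empty plastic cup, 78 mm across and 85 mm tall; loose bystander, stays where it is. Origin: centre of its underside.
Not all that is in view belongs to the job. What is shaped like the sieve_blue but orange is not meant. There is more than one size of the sieve_yellow; the job needs the smaller.

How it is judged:
By the outcome, as a careful person would: the job done as asked, in the order asked, and still so for the second after the job is handed in, with the robot touching nothing.
It also fails if it takes over 96 s, if anything falls off the work surface, if the arm or the gripper's body presses on something with over 40 N, if the wrist force passes 120 N, or if a joint passes its speed limit or range.

## Working session

There is one attempt and no reset: what is moved stays moved. The work goes in short steps, Python scripts to look and compute and a tool call to move; the robot and the scene stay as the last step left them, time stands still between calls to the robot, and variables do not carry over. Pictures are saved under pics/ and viewed, and the job is handed in when it is done.

Besides the shell and the picture viewer there is one more tool, called after "Request:" as name(argument=value, ...) on one line, values as JSON. apply_moves: Moves the arm, as the interface text tells. Its arguments: {"type":"object","properties":{"delta_rot":{"type":"array","items":{"type":"array","items":{"type":"number"}}},"travel":{"type":"array","items":{"type":"array","items":{"type":"number"}}},"grip":{"type":"array","items":{"type":"number"}},"grip_force":{"type":"number"}},"required":["delta_rot","travel","grip"]}

```bash
ls; mkdir -p pics; python3 - <<'E'
from plant import *
import cv2, numpy as np
s=state(); print(s)
for n in ["side","top","wrist"]:
    c=capture(n); cv2.imwrite(f"pics/{n}0.png",c["color"][:,:,::-1]); np.savez(f"pics/{n}0.npz",**c); print(n,c["K"].tolist(),np.round(c["world_to_cam"],4).tolist())
E
```

```text
pics
{'t': 0.0, 'q': array([ 1.26182577,  0.53721804, -0.00444327,  1.53885046,  0.00262975,
        1.06732613, -0.0711911 ]), 'qvel': array([ 3.10832527e-04,  1.36218625e-04,  5.41838690e-05,  1.28175778e-03,
        1.01468526e-04, -5.11971653e-04, -1.69046114e-05]), 'joint_torque': array([-1.14376733e-03, -5.83424914e+01,  1.04804423e+00, -2.59106559e+01,
        1.22679761e-02,  9.58798919e-03,  1.14484678e-06]), 'eef_pos': array([ 0.15607614, -0.63032073,  0.2258883 ]), 'eef_rot': array([ 9.92635444e-01,  1.21136573e-01, -1.85341460e-04, -8.78875282e-04]), 'ft_force': array([-0.31067332,  0.61470041, -1.52558995]), 'ft_torque': array([ 0.03425434, -0.00949699,  0.03474207]), 'width': 0.0854877613318841}
side [[541.4707191808652, 0.0, 328.4381856169498], [0.0, 541.4707191808652, 235.73452955805584], [0.0, 0.0, 1.0]] [[-0.9199, -0.3918, 0.0157, 0.4988], [-0.2378, 0.5257, -0.8168, 0.1358], [0.3118, -0.7551, -0.5768, 1.2069], [0.0, 0.0, 0.0, 1.0]]
top [[508.6098708136978, 0.0, 317.4610253181681], [0.0, 508.6098708136978, 242.46403111494234], [0.0, 0.0, 1.0]] [[-0.023, -0.9993, -0.0307, 0.0769], [-0.9901, 0.027, -0.1379, 0.5499], [0.1386, 0.0272, -0.99, 1.1895], [0.0, 0.0, 0.0, 1.0]]
wrist [[416.0613505675511, 0.0, 319.3793345225542], [0.0, 416.0613505675511, 235.62345957293408], [0.0, 0.0, 1.0]] [[0.24, -0.9708, -0.0026, -0.6487], [-0.9299, -0.2306, 0.2867, -0.0361], [-0.2789, -0.0664, -0.958, 0.3792], [0.0, 0.0, 0.0, 1.0]]
```

View pics/top0.png

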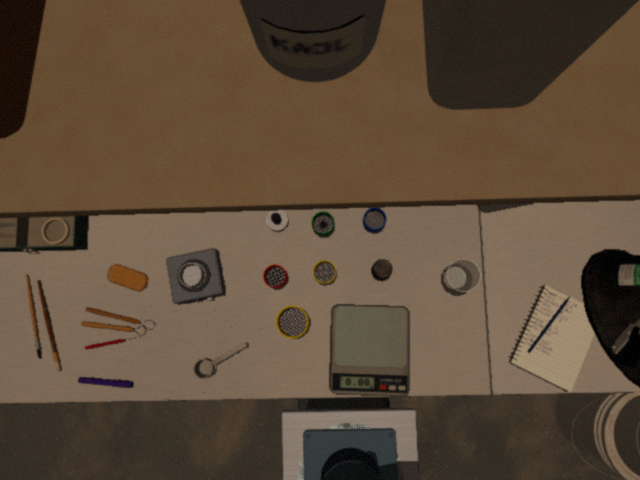

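View pics/side0.png

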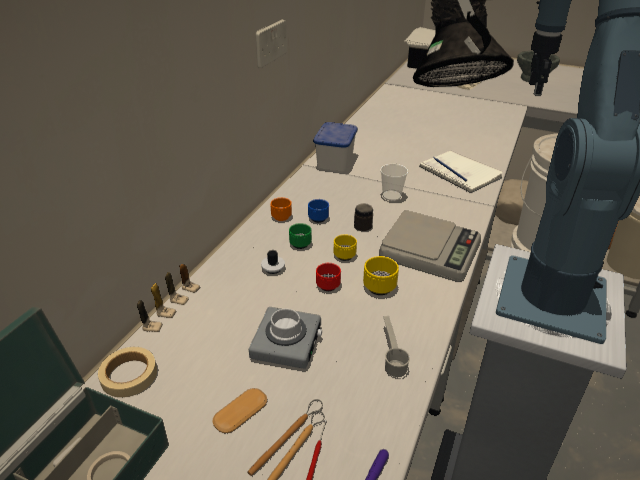

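View pics/wrist0.png

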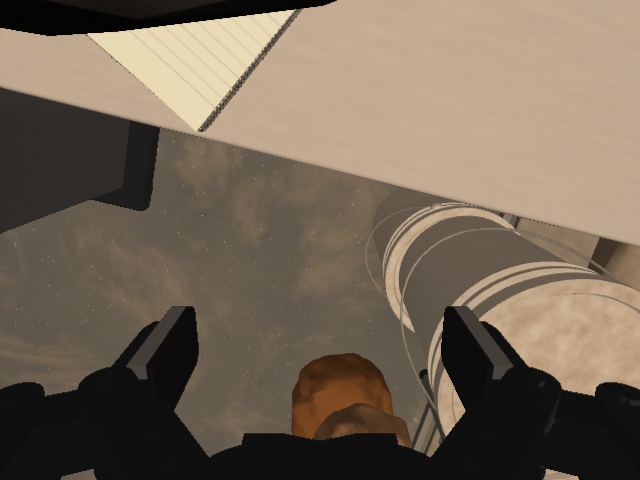

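```bash
cat > h.py <<'E'
import numpy as np, cv2
def cam(n): return dict(np.load(f"pics/{n}.npz"))
def center(c): W=c["world_to_cam"]; return -W[:3,:3].T@W[:3,3]
def ray(c,u,v):
    W=c["world_to_cam"]; d=W[:3,:3].T@np.linalg.inv(c["K"])@[u,v,1]; return center(c),d
def atz(c,u,v,z):
    o,d=ray(c,u,v); return o+d*(z-o[2])/d[2]
def proj(c,p):
    W=c["world_to_cam"]; q=c["K"]@(W[:3,:3]@p+W[:3,3]); return q[:2]/q[2]
E
python3 - <<'E'
from h import *
t=cam("top0"); s=cam("side0")
print(center(t),center(s))
for n,u,v,z in [("blue",374,219,.046),("green",323,224,.046),("lid",277,219,.03),("red",276,276,.046),("yel",325,272,.046),("YEL",293,321,.055),("jar",382,269,.06),("cup",462,277,.04),("pan",193,275,.07),("edge",320,205,0),("edge",320,205,.5)]:
    print(n,np.round(atz(t,u,v,z),3))
for n,u,v,z in [("orange",281,200,.046),("blue",318,202,.046),("green",300,228,.046),("lid",272,266,.01),("red",328,268,.046),("yel",345,239,.046),("YEL",381,263,.055),("jar",364,206,.06),("cup",394,200,0.0),("pan",285,318,.07)]:
    print(n,np.round(atz(s,u,v,z),3))
for z in (.3,.5,.7,.9): print(z,proj(s,np.array([.65,0,z])),proj(s,np.array([.9,0,z])))
for n in ("top0","side0"):
    im=cv2.imread(f"pics/{n}.png")
    cr=im[195:345,150:420] if n=="top0" else im[170:380,230:430]
    cv2.imwrite(f"pics/{n}c.png",cv2.resize(cr,None,fx=2.8,fy=2.8,interpolation=cv2.INTER_CUBIC) )
E
```

```text
[0.38134362 0.02967292 1.25578081] [0.11482418 1.03531362 0.79917932]
blue [ 0.604 -0.075  0.046]
green [0.595 0.049 0.046]
lid [0.614 0.161 0.03 ]
red [0.473 0.164 0.046]
yel [0.479 0.047 0.046]
YEL [0.366 0.124 0.055]
jar [ 0.482 -0.088  0.06 ]
cup [ 0.46  -0.278  0.04 ]
pan [0.478 0.357 0.07 ]
edge [0.652 0.056 0.   ]
edge [0.544 0.045 0.5  ]
orange [ 0.701 -0.05   0.046]
blue [ 0.608 -0.082  0.046]
green [0.599 0.048 0.046]
lid [0.614 0.169 0.01 ]
red [0.474 0.164 0.046]
yel [0.481 0.045 0.046]
YEL [0.369 0.11  0.055]
jar [ 0.483 -0.092  0.06 ]
cup [ 0.446 -0.249  0.   ]
pan [0.478 0.367 0.07 ]
0.3 [287.08272751 120.20368079] [194.80077552 102.56308319]
0.5 [284.33971342  29.42481752] [183.3584905   15.98865576]
0.7 [280.96750721 -82.17688617] [169.48036293 -89.01580316]
0.9 [ 276.72157765 -222.69408574] [ 152.29592366 -219.03642292]
```

View pics/top0c.png

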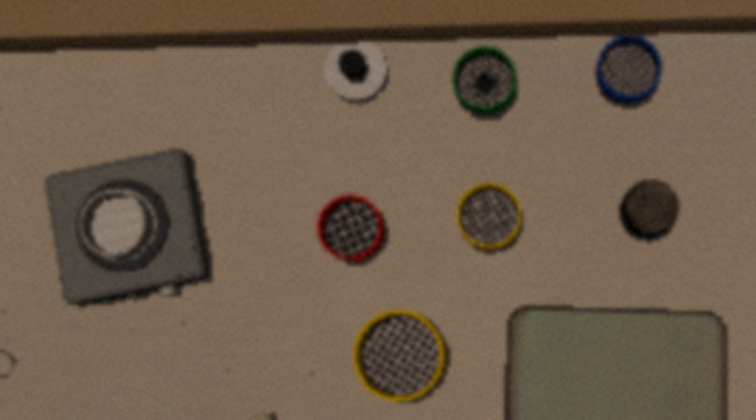

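View pics/side0c.png

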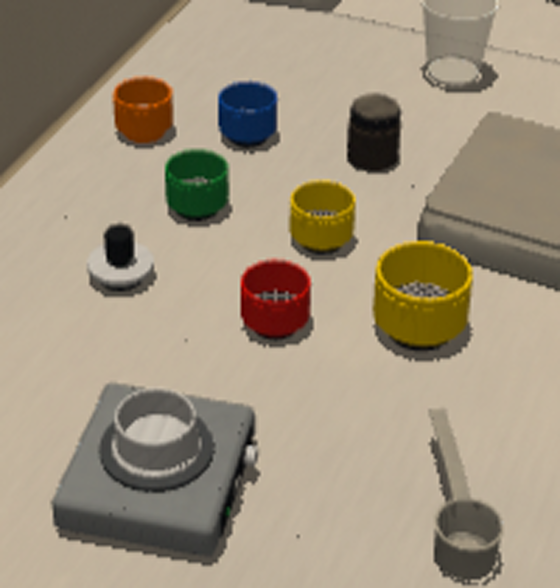

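```bash
python3 - <<'E'
from h import *
t=cam("top0"); s=cam("side0"); w=cam("wrist0")
print("wrist cam",center(w))
p=np.array([.156,-.631,.227]);print("tcp in top/side/wrist",proj(t,p),proj(s,p),proj(w,p), proj(w,p-[0,0,.025]))
# lamp rim leftmost/top candidates
for z in (0,.1,.2,.3,.4,.5,.6): 
    q=atz(t,582,290,z); print(z,np.round(q,3),proj(s,q),proj(w,q))
q=atz(w,320,15,.0);print(q)
for z in (.1,.2,.3): print(z,atz(w,200,30,z),proj(s,atz(w,200,30,z)))
im=cv2.imread("pics/side0.png"); cv2.imwrite("pics/lampc.png",cv2.resize(im[0:220,380:640],None,fx=2.8,fy=2.8))
im=cv2.imread("pics/top0.png"); cv2.imwrite("pics/lampt.png",cv2.resize(im[190:450,420:640],None,fx=2.2,fy=2.2))
E
```

```text
wrist cam [ 0.22781413 -0.61289114  0.37196077]
tcp in top/side/wrist [683.16567206 424.61131744] [533.42471256  94.21954838] [321.25075012 312.01579833] [321.15304664 285.8746144 ]
0 [ 0.423 -0.574  0.   ] [430.57709436 154.22576185] [ 333.90169878 -177.873304  ]
0.1 [ 0.42  -0.526  0.1  ] [431.7800945  131.66249528] [ 242.22193557 -336.63965061]
0.2 [ 0.417 -0.478  0.2  ] [433.12759207 106.38905954] [ -23.83054577 -797.37579329]
0.3 [ 0.413 -0.43   0.3  ] [434.64728479  77.88596055] [-10614.41486543 -19137.61056075]
0.4 [ 0.41  -0.382  0.4  ] [436.37443252  45.49187074] [1127.1206016  1195.78280982]
0.5 [ 0.407 -0.334  0.5  ] [438.35462703   8.35167853] [816.550332   657.95302778]
0.6 [ 0.403 -0.286  0.6  ] [440.64787553 -34.6601012 ] [716.64600407 484.94379872]
[ 0.29970389 -0.59464639  0.        ]
0.1 [ 0.25548229 -0.53218518  0.1       ] [485.79165211 140.62939958]
0.2 [ 0.2453087  -0.56186077  0.2       ] [497.26016267 106.07538863]
0.3 [ 0.23513512 -0.59153636  0.3       ] [509.29616746  69.8115478 ]
```

View pics/lampc.png

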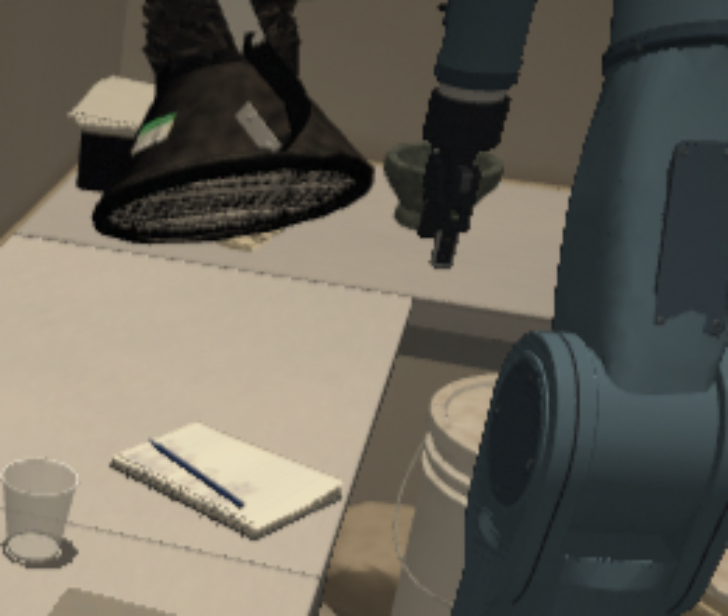

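View pics/lampt.png

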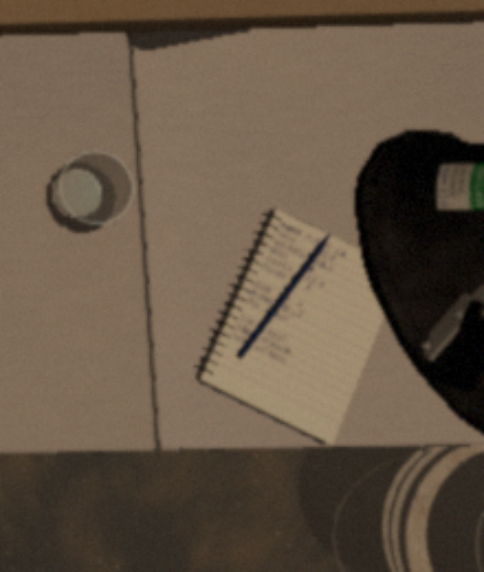

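Request:
apply_moves(delta_rot=[[0,0,0],[0,0,0],[0,0,0],[0,0,0],[0,0,0],[0,0,1.2],[0,0,2.32],[0,0,2.32],[0,0,2.32],[0,0,2.32],[0,0,2.32],[0,0,2.32],[0,0,2.32],[0,0,2.32]], travel=[[0.4,-0.94,0],[0.83,-1.88,0],[1.5,-2.85,0],[2.15,-3.8,0],[2.82,-4.74,0],[4.0,-5.6,0],[5.1,-6.5,0],[6.2,-7.3,0],[7.4,-8.2,0],[8.51,-8.99,0],[9.6,-9.7,0],[10.6,-10.3,0],[11.54,-10.82,0],[11.54,-10.82,0]], grip=[0,0,0,0,0,0,0,0,0,0,0,0,0,0])

```text
t: 1.9
eef_pos: [0.5021, -0.0965, 0.2267]
eef_rot: [1.0, 0.003, 0.001, -0.001]
ft_force: [-0.7, -0.6, -0.0]
width: 0.0854
```

```bash
cat > snap.py <<'E'
import sys,cv2,numpy as np
from plant import *
s=state(); print(round(s["t"],2),np.round(s["eef_pos"],4),np.round(s["eef_rot"],4),np.round(s["ft_force"],1),np.round(s["width"],4),np.round(s["q"],2))
tag=sys.argv[1]
for n in sys.argv[2:]:
    c=capture(n); cv2.imwrite(f"pics/{n}{tag}.png",c["color"][:,:,::-1]); np.savez(f"pics/{n}{tag}.npz",**c)
E
python3 snap.py 1 wrist side top
```

```text
1.9 [ 0.5021 -0.0965  0.2267] [ 1.0e+00  2.6e-03  5.0e-04 -9.0e-04] [-0.7 -0.6 -0. ] 0.0854 [ 0.37  0.32 -0.32  1.89  0.12  0.95 -1.57]
```

View pics/wrist1.png

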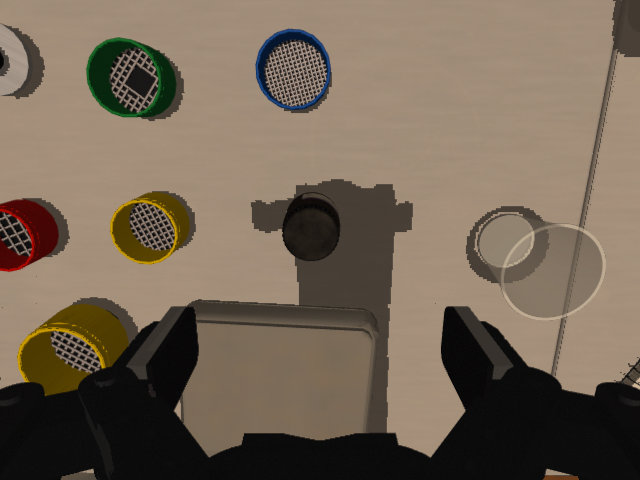

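View pics/side1.png

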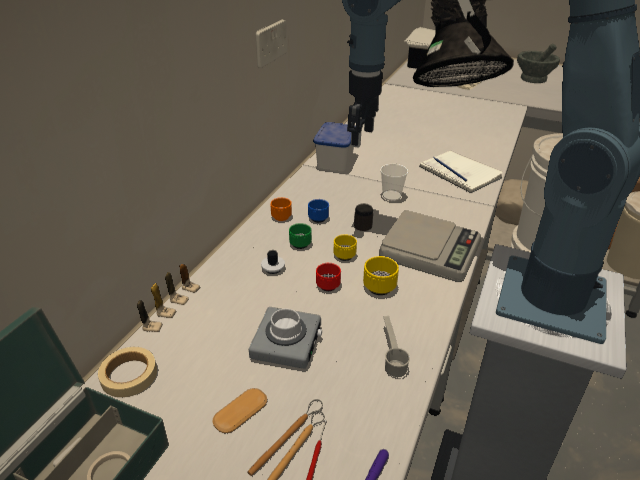

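```bash
cat > loc.py <<'E'
from h import *
from scipy.optimize import least_squares
RNG={"blue":[(105,120,60),(122,255,255)],"green":[(45,100,40),(85,255,255)],"yellow":[(22,140,80),(33,255,255)],"red":[(0,150,70),(6,255,255)]}
th=np.linspace(0,2*np.pi,72)
def pts(x,y,z0,z1,r):
    return np.array([[x+r*np.cos(a),y+r*np.sin(a),z] for z in (z0,z1) for a in th])
def bbox(c,P):
    q=np.array([proj(c,p) for p in P]); return np.r_[q.min(0),q.max(0)]
def maskbox(tag,color,guess,z0,z1,r):
    c=cam(tag); im=cv2.imread(f"pics/{tag}.png"); hsv=cv2.cvtColor(im,cv2.COLOR_BGR2HSV)
    lo,hi=RNG[color]; m=cv2.inRange(hsv,lo,hi)
    if color=="red": m|=cv2.inRange(hsv,(172,150,70),(180,255,255))
    g=bbox(c,pts(*guess,z0,z1,r)); pad=8
    x0,y0,x1,y1=[int(v) for v in (g[0]-pad,g[1]-pad,g[2]+pad,g[3]+pad)]
    if x0<0 or y0<0 or x1>639 or y1>479: return None
    k=np.zeros_like(m); k[y0:y1,x0:x1]=m[y0:y1,x0:x1]
    n,l,st,_=cv2.connectedComponentsWithStats(k,connectivity=8)
    if n<2: return None
    keep=[i for i in range(1,n) if st[i,4]>6]
    if not keep: return None
    ys,xs=np.nonzero(np.isin(l,keep)); return np.array([xs.min()-.5,ys.min()-.5,xs.max()+.5,ys.max()+.5])
def locate(color,guess,tags,zb=0.,r=.028,z0=.012,z1=.046):
    out={}
    for t in tags:
        b=maskbox(t,color,guess,zb+z0,zb+z1,r)
        if b is None: continue
        c=cam(t)
        f=lambda p:bbox(c,pts(p[0],p[1],zb+z0,zb+z1,r))-b
        s=least_squares(f,guess); out[t]=(np.round(s.x,4),np.round(s.fun,1))
    return out
E
python3 - <<'E'
from loc import *
G={"blue":(.606,-.078),"green":(.597,.049),"yellow":(.48,.046),"red":(.473,.164)}
for k,g in G.items():
    for t,v in locate(k,g,["wrist1","side1","top0"]).items(): print(k,t,*v)
E
```

```text
blue wrist1 [ 0.6048 -0.0755] [-1.2 -0.5  1.2  0.6]
blue side1 [ 0.6029 -0.0706] [-0.2 -0.7  0.2  0.6]
green wrist1 [0.5986 0.0506] [-2.4 -0.9  2.6  1.1]
green side1 [0.5976 0.0529] [-0.5 -0.7  0.5  0.6]
green top0 [0.6018 0.0496] [-0.6 -1.5  0.6  1.5]
yellow wrist1 [0.4804 0.0507] [-3.6 -0.6  4.   0.9]
yellow side1 [0.4786 0.0496] [-0.4 -0.1  0.4  0.1]
yellow top0 [0.4806 0.0572] [-3.7 -0.6  3.8  0.6]
red side1 [0.4715 0.1703] [-0.2 -0.4  0.2  0.4]
red top0 [0.4737 0.1689] [-0.3 -0.6  0.3  0.6]
```

Candidates in wrist1: fine sieve = blue (293,69), not the orange one (side 281,209). Medium = small yellow (150,230), not the large yellow (80,345). Red (15,235); lid (5,60); green (132,78), torn, stays. I choose blue at (0.604,-0.074).

Request:
apply_moves(delta_rot=[[0,0,0],[0,0,0],[0,0,0],[0,0,0],[0,0,0]], travel=[[1.0,-0.25,0.8],[1.8,-0.4,1.7],[2.55,-0.56,2.7],[2.55,-0.56,2.7],[2.55,-0.56,2.7]], grip=[0,0,0,0,0], grip_force=30)

```text
t: 2.68
eef_pos: [0.6016, -0.0788, 0.1192]
eef_rot: [1.0, -0.001, -0.0, 0.0]
ft_force: [-0.2, 0.5, -0.1]
width: 0.0857
```

```bash
python3 snap.py 2 wrist side; python3 - <<'E'
from loc import *
for t,v in locate("blue",(.604,-.074),["wrist2","side2"]).items(): print(t,*v)
E
```

```text
2.67 [ 0.6016 -0.0788  0.1192] [ 1.e+00 -9.e-04 -2.e-04  4.e-04] [-0.2  0.5 -0.1] 0.0857 [ 0.26  0.61 -0.28  1.72  0.22  0.84 -1.69]
wrist2 [ 0.6235 -0.0724] [-13.3 -38.   13.3  39.3]
side2 [ 0.6029 -0.0706] [-0.2 -0.7  0.2  0.6]
```

View pics/wrist2.png

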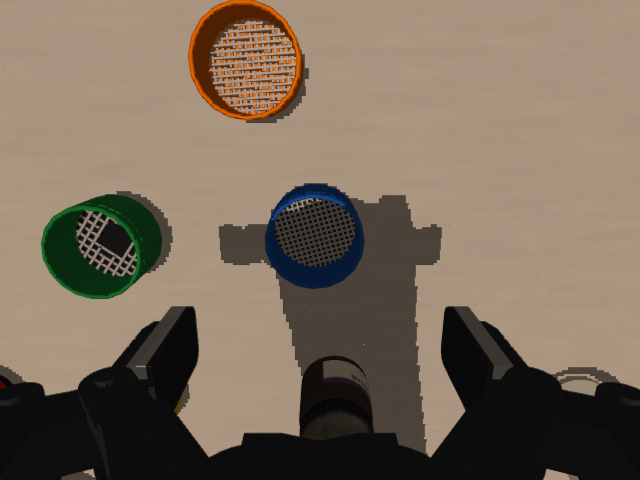

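View pics/side2.png

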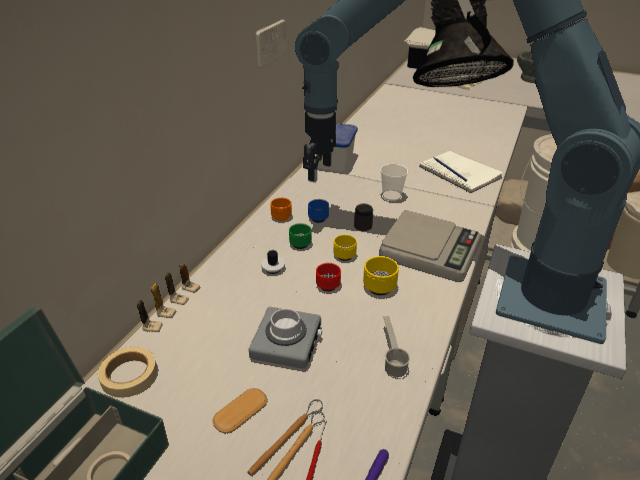

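```bash
sed -i 's/(105,120,60)/(105,120,18)/; s/(45,100,40)/(45,100,18)/; s/(22,140,80)/(20,140,40)/; s/(0,150,70),(6/(0,150,30),(6/; s/(172,150,70)/(172,150,30)/' loc.py; python3 - <<'E'
from loc import *
for t,v in locate("blue",(.604,-.074),["wrist1","wrist2","side2"]).items(): print(t,*v)
E
```

```text
wrist1 [ 0.6048 -0.0755] [-1.2 -0.5  1.2  0.6]
wrist2 [ 0.6054 -0.0758] [-0.6 -1.   0.6  1.1]
side2 [ 0.6018 -0.0682] [-0.2 -0.2  0.2  0.1]
```

Request:
apply_moves(delta_rot=[[0,0,0],[0,0,0],[0,0,0],[0,0,0],[0,0,0],[0,0,0],[0,0,0],[0,0,0],[0,0,0],[0,0,0]], travel=[[0.09,-0.09,0.7],[0.09,-0.09,1.5],[0.09,-0.09,2.0],[0.09,-0.09,2.0],[0.09,-0.09,2.0],[0.09,-0.09,2.0],[0.09,-0.09,2.0],[0.09,-0.09,2.0],[0.09,-0.09,2.0],[0.09,-0.09,2.0]], grip=[0,0,0,0,1,1,1,1,1,1], grip_force=30)

```text
t: 4.03
eef_pos: [0.6089, -0.0697, 0.0415]
eef_rot: [1.0, 0.001, 0.003, -0.002]
ft_force: [-0.5, 6.9, 11.7]
width: -0.0001
```

```bash
python3 snap.py 3 wrist side
```

```text
4.03 [ 0.6089 -0.0697  0.0415] [ 1.      0.0011  0.003  -0.002 ] [-0.5  6.9 11.7] -0.0001 [ 0.22  0.73 -0.25  1.74  0.26  0.7  -1.73]
```

View pics/wrist3.png

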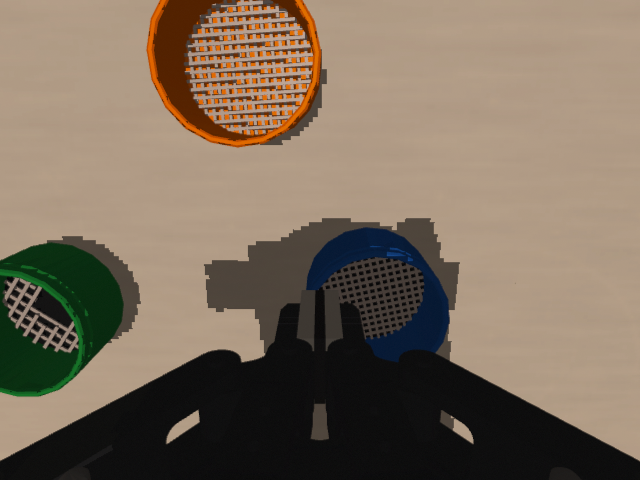

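```bash
python3 - <<'E'
from loc import *
for t,v in locate("blue",(.604,-.085),["wrist3","side3"]).items(): print(t,*v, maskbox(t,"blue",(.604,-.085),.012,.046,.028))
im=cv2.imread("pics/side3.png"); cv2.imwrite("pics/s3c.png",cv2.resize(im[120:280,240:400],None,fx=3.7,fy=3.7,interpolation=cv2.INTER_CUBIC))
E
```

```text
wrist3 [ 0.6112 -0.0896] [ -6.9 -11.3   6.8  12.4] [305.5 227.5 441.5 362.5]
side3 [ 0.603  -0.0839] [-0.1 -0.   0.1  0. ] [309.5 196.5 330.5 218.5]
```

View pics/s3c.png

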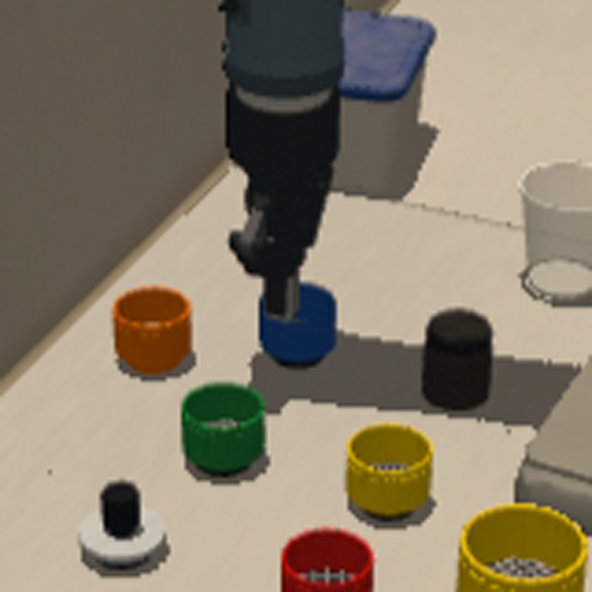

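```bash
python3 - <<'E'
from loc import *
c=cam("side3")
for z in (.0165,.03,.0415): print(proj(c,np.array([.609,-.07,z])))
im=cv2.imread("pics/wrist3.png")[200:400,220:480]; im=cv2.convertScaleAbs(im,alpha=2.2,beta=10)
cv2.imwrite("pics/w3c.png",cv2.resize(im,None,fx=3,fy=3,interpolation=cv2.INTER_CUBIC))
E
```

```text
[315.75487148 213.42866188]
[315.7658112  209.13903917]
[315.77522447 205.44795807]
```

View pics/w3c.png

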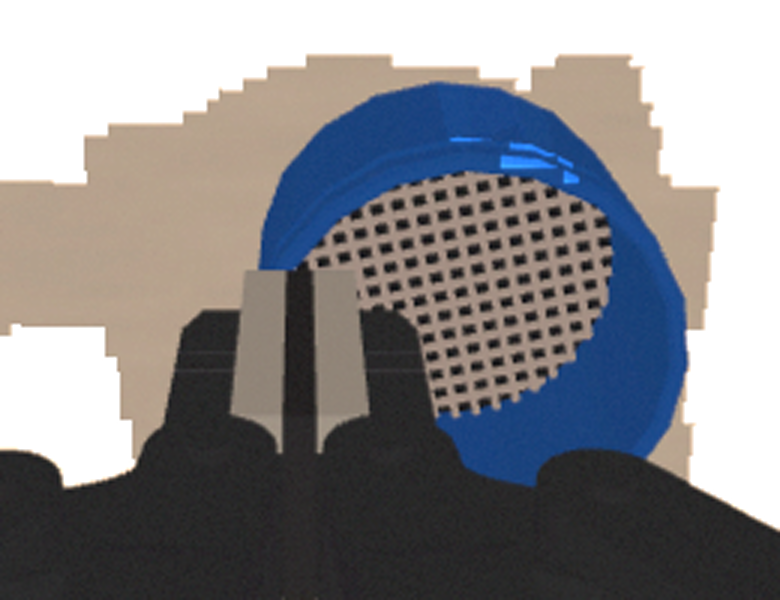

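```bash
python3 - <<'E'
from loc import *
c=cam("wrist3")
for zb in (0,):
  for (top,right) in ((227.5,448.5),):
    f=lambda p:(bbox(c,pts(p[0],p[1],.012,.046,.028))-[0,top,right,0])[[1,2]]
    s=least_squares(f,(.605,-.085)); print(s.x,bbox(c,pts(*s.x,.012,.046,.028)))
    f=lambda p:(bbox(c,pts(p[0],p[1],.046,.046,.028))-[0,top,right,0])[[1,2]]
    s=least_squares(f,(.605,-.085)); print(s.x,bbox(c,pts(*s.x,.046,.046,.028)))
for p in ([.62,-.07,.0165],[.598,-.07,.0165],[.62,-.07,.046]): print(proj(c,np.array(p)))
E
```

```text
[ 0.60605868 -0.09010935] [300.09855683 227.5        448.5        386.03220614]
[ 0.61529526 -0.08928891] [297.6174159  227.5        448.5        365.74211996]
[321.09838154 261.11423567]
[320.95767049 307.00096198]
[321.01591185 288.28381821]
```

```bash
python3 - <<'E'
from loc import *
c=cam("side2")
for y in (-.0788+.05,-.0788-.05,-.0788+.043,-.0788-.043):
  for z in (.10,.107,.12,.132): print(round(y,3),z,np.round(proj(c,np.array([.6016,y,z])),1))
im=cv2.imread("pics/side2.png")[90:230,260:400]; im=cv2.convertScaleAbs(im,alpha=1.6,beta=10)
cv2.imwrite("pics/s2c.png",cv2.resize(im,None,fx=4,fy=4,interpolation=cv2.INTER_CUBIC))
E
```

```text
-0.029 0.1 [311.8 194.2]
-0.029 0.107 [311.8 191.8]
-0.029 0.12 [311.8 187.3]
-0.029 0.132 [311.8 183.1]
-0.129 0.1 [327.5 176.6]
-0.129 0.107 [327.5 174.2]
-0.129 0.12 [327.6 169.9]
-0.129 0.132 [327.6 165.8]
-0.036 0.1 [312.9 192.9]
-0.036 0.107 [312.9 190.5]
-0.036 0.12 [312.9 186. ]
-0.036 0.132 [312.9 181.8]
-0.122 0.1 [326.4 177.8]
-0.122 0.107 [326.5 175.4]
-0.122 0.12 [326.5 171. ]
-0.122 0.132 [326.6 167. ]
```

View pics/s2c.png

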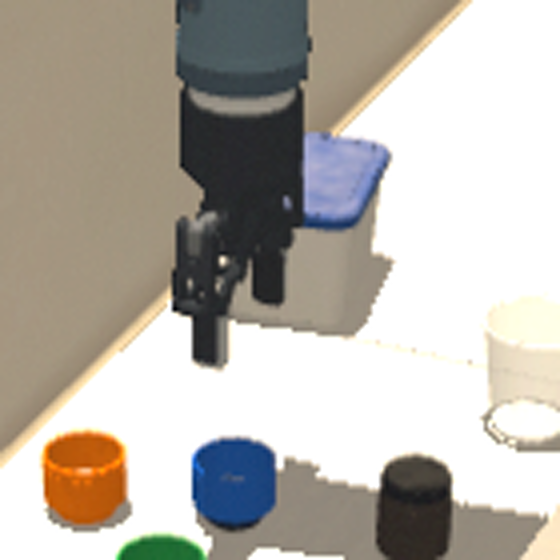

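The fingers closed empty. Both side2 (near tip at (312,181), so z≈0.133) and the wrist view put the tips about 26 mm higher than the spec implies: open tips sit at eef_z+13 mm. I'll lift, re-measure, and use the observed tip height.

Request:
apply_moves(delta_rot=[[0,0,0],[0,0,0],[0,0,0],[0,0,0],[0,0,0],[0,0,0]], travel=[[0,0,-0.8],[0,0.2,-1.75],[0,0.35,-1.75],[0,0.35,-1.75],[0,0.35,-1.75],[0,0.35,-1.75]], grip=[1,0.5,0,0,0,0])

```text
t: 4.88
eef_pos: [0.6053, -0.0873, 0.1079]
eef_rot: [1.0, 0.0, -0.001, -0.0]
ft_force: [0.8, -0.5, -0.2]
width: 0.0853
```

```bash
python3 snap.py 4 wrist side; python3 - <<'E'
from loc import *
for t,v in locate("blue",(.606,-.088),["wrist4","side4"]).items(): print(t,*v)
im=cv2.imread("pics/side4.png")[90:230,260:400]; im=cv2.convertScaleAbs(im,alpha=1.6,beta=10)
cv2.imwrite("pics/s4c.png",cv2.resize(im,None,fx=4,fy=4,interpolation=cv2.INTER_CUBIC))
E
```

```text
4.88 [ 0.6053 -0.0873  0.1079] [ 1.e+00  3.e-04 -8.e-04 -2.e-04] [ 0.8 -0.5 -0.2] 0.0853 [ 0.27  0.63 -0.28  1.72  0.22  0.82 -1.68]
wrist4 [ 0.6069 -0.0911] [-1.  -1.2  1.   1.3]
side4 [ 0.603  -0.0839] [-0.1 -0.   0.1  0. ]
```

View pics/wrist4.png

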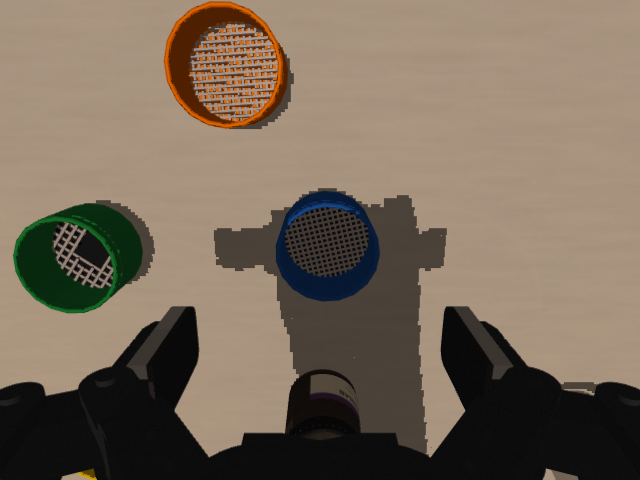

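View pics/s4c.png

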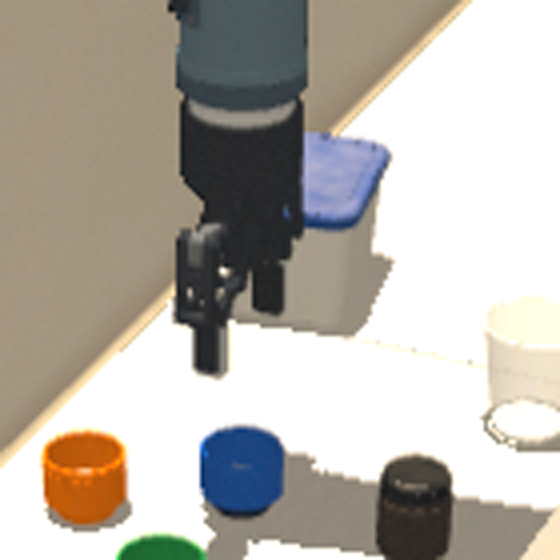

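Request:
apply_moves(delta_rot=[[0,0,0],[0,0,0],[0,0,0],[0,0,0],[0,0,0]], travel=[[0.04,0.1,0.8],[0.04,0.1,1.6],[0.04,0.1,2.2],[0.04,0.1,2.4],[0.04,0.1,2.4]], grip=[0,0,0,0,0])

```text
t: 5.6
eef_pos: [0.6074, -0.0917, 0.0127]
eef_rot: [1.0, 0.0, -0.0, -0.0]
ft_force: [0.6, 0.7, 1.0]
width: 0.0852
```

```bash
python3 snap.py 5 wrist side; python3 - <<'E'
from loc import *
im=cv2.imread("pics/side5.png")[120:260,240:380]; im=cv2.convertScaleAbs(im,alpha=1.6,beta=10)
cv2.imwrite("pics/s5c.png",cv2.resize(im,None,fx=4,fy=4,interpolation=cv2.INTER_CUBIC))
E
```

```text
5.6 [ 0.6074 -0.0917  0.0127] [ 1.e+00  1.e-04 -3.e-04 -1.e-04] [0.6 0.7 1. ] 0.0852 [ 0.25  0.78 -0.24  1.73  0.27  0.66 -1.71]
```

View pics/wrist5.png

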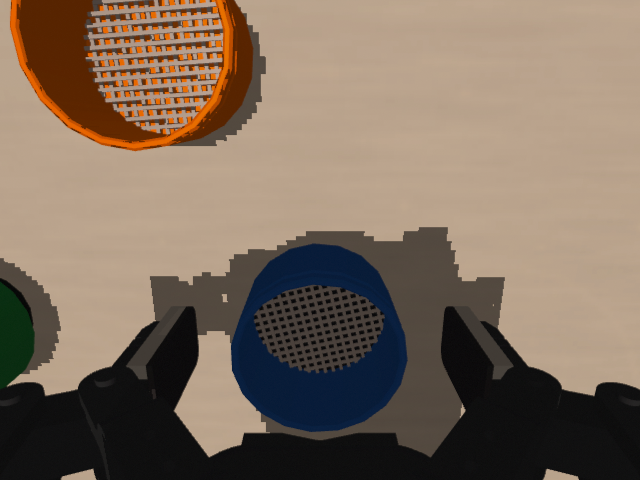

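View pics/s5c.png

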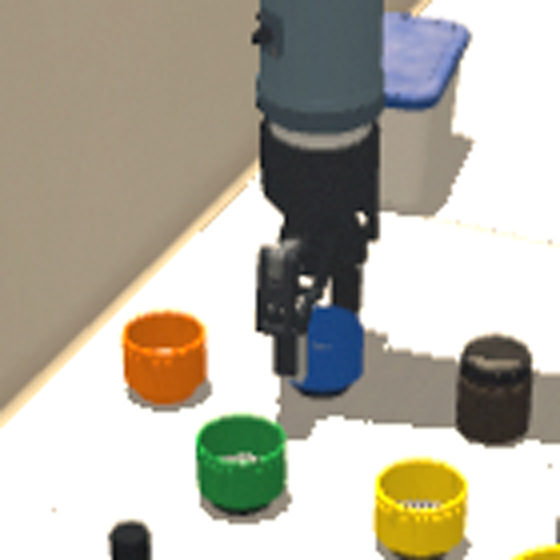

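Request:
apply_moves(delta_rot=[[0,0,0],[0,0,0],[0,0,0],[0,0,0],[0,0,0]], travel=[[0,0,0],[0,0,0],[0,0,0],[0,0,0],[0,0,0]], grip=[0.3,0.6,1,1,1], grip_force=30)

```text
t: 6.32
eef_pos: [0.6081, -0.092, 0.0138]
eef_rot: [1.0, -0.0, 0.001, 0.0]
ft_force: [-1.7, -0.3, 5.6]
width: 0.0555
```

```bash
python3 snap.py 6 wrist side; python3 - <<'E'
from loc import *
im=cv2.imread("pics/side6.png")[120:260,240:380]; im=cv2.convertScaleAbs(im,alpha=1.6,beta=10)
w=cv2.imread("pics/wrist6.png")[180:480,120:520]
a=cv2.resize(im,(400,400),interpolation=cv2.INTER_CUBIC)
cv2.imwrite("pics/s6c.png",np.hstack([a,cv2.resize(w,(400,300))[:].repeat(1,0) if 0 else cv2.copyMakeBorder(w,0,100,0,0,cv2.BORDER_CONSTANT)]))
E
```

```text
6.33 [ 0.6081 -0.092   0.0138] [ 1.e+00 -1.e-04  7.e-04  1.e-04] [-1.7 -0.3  5.6] 0.0555 [ 0.25  0.78 -0.24  1.73  0.27  0.66 -1.71]
```

View pics/s6c.png

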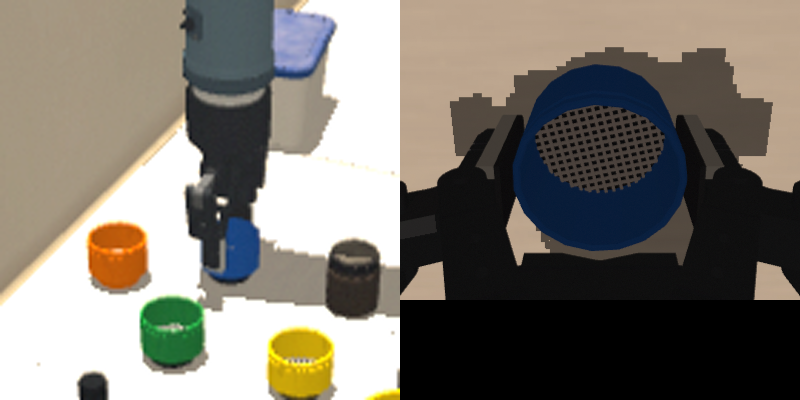

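Request:
apply_moves(delta_rot=[[0,0,0],[0,0,0],[0,0,0],[0,0,0],[0,0,0],[0,0,0],[0,0,0],[0,0,0],[0,0,0],[0,0,0],[0,0,0],[0,0,0],[0,0,0],[0,0,0]], travel=[[0,0,-0.6],[0,0,-1.7],[-0.2,-0.3,-2.9],[-0.9,-1.4,-3.65],[-1.5,-2.7,-3.65],[-2.1,-4.0,-3.65],[-2.7,-5.3,-3.65],[-3.3,-6.6,-3.65],[-3.9,-7.9,-3.65],[-4.5,-9.2,-3.65],[-5.0,-10.3,-3.65],[-5.2,-10.8,-3.65],[-5.2,-10.8,-3.65],[-5.2,-10.8,-3.65]], grip=[1,1,1,1,1,1,1,1,1,1,1,1,1,1])

```text
t: 8.18
eef_pos: [0.4002, 0.3387, 0.1586]
eef_rot: [1.0, -0.001, 0.0, 0.001]
ft_force: [0.4, -0.2, -0.9]
width: 0.0554
```

```bash
python3 snap.py 7 wrist side top
```

```text
8.18 [0.4002 0.3387 0.1586] [ 1.e+00 -8.e-04  1.e-04  6.e-04] [ 0.4 -0.2 -0.9] 0.0554 [-0.46  0.45 -0.41  1.91  0.24  0.83 -2.57]
```

View pics/wrist7.png

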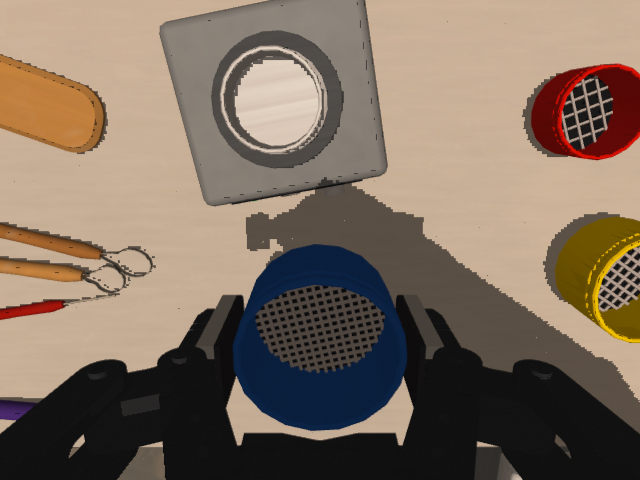

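View pics/side7.png

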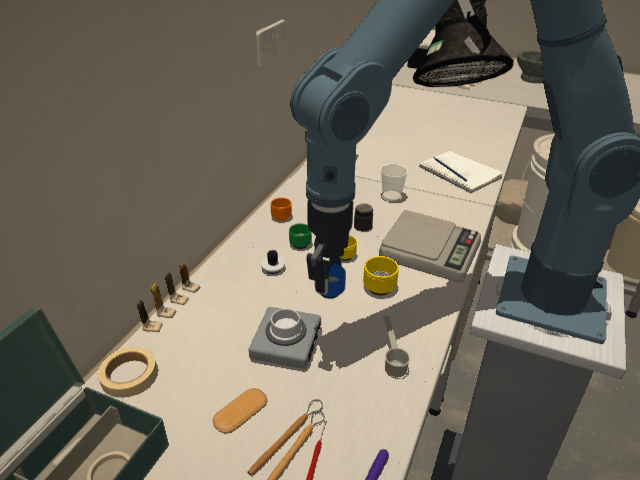

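```bash
python3 - <<'E'
from loc import *
for t,boxes in {"wrist7":None,"side7":None,"top0":None}.items():
    im=cv2.imread(f"pics/{t}.png"); g={"wrist7":(273,99),"side7":(285,318),"top0":(193,275)}[t]
    h={"wrist7":75,"side7":28,"top0":30}[t]
    cr=im[g[1]-h:g[1]+h,g[0]-h:g[0]+h]; sc=400/(2*h)
    cv2.imwrite(f"pics/pan_{t}.png",cv2.resize(cr,None,fx=sc,fy=sc,interpolation=cv2.INTER_CUBIC))
cv2.imwrite("pics/pan.png",np.hstack([cv2.resize(cv2.imread(f"pics/pan_{t}.png"),(266,266)) for t in ("wrist7","side7","top0")]))
for t,u,v in (("wrist7",273.5,100),("side7",285,318),("top0",193,275)): print(t,atz(cam(t),u,v,.07))
for p in ((.48,.365),(.478,.357)):
  for t in ("wrist7","side7","top0"): print(p,t,np.round(bbox(cam(t),pts(*p,.07,.07,.028)),1), np.round(bbox(cam(t),pts(*p,.07,.07,.0255)),1))
for t,v in locate("red",(.473,.169),["wrist7","side7"]).items(): print(t,*v)
E
```

```text
wrist7 [0.47967398 0.36351338 0.07      ]
side7 [0.47776939 0.36675101 0.07      ]
top0 [0.47811506 0.35678358 0.07      ]
(0.48, 0.365) wrist7 [218.3  42.4 322.9 152.4] [223.   47.6 318.3 147.8]
(0.48, 0.365) side7 [269.7 307.1 299.  327.5] [271.1 308.  297.7 326.6]
(0.48, 0.365) top0 [177.7 262.4 201.4 286.2] [178.8 263.5 200.3 285.1]
(0.478, 0.357) wrist7 [233.5  46.6 337.8 156. ] [238.2  51.8 333.1 151.4]
(0.478, 0.357) side7 [272.6 304.9 301.7 325. ] [273.9 305.7 300.4 324.1]
(0.478, 0.357) top0 [181.1 263.2 204.7 287. ] [182.2 264.3 203.7 285.9]
```

View pics/pan.png

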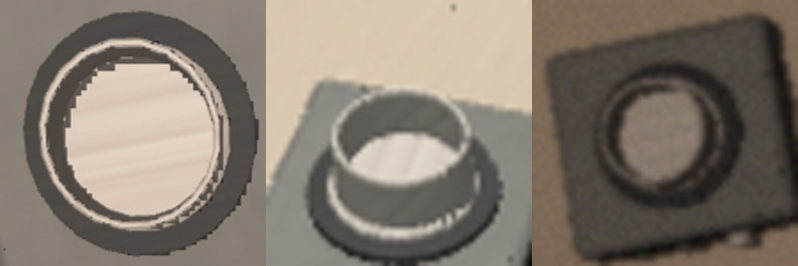

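```bash
python3 - <<'E'
from loc import *
for z in (.142,.145,.148):
  for t,v in locate("blue",(.40,.339),["wrist7","side7"],zb=z).items(): print(z,t,*v)
E
```

```text
0.142 wrist7 [0.398  0.3391] [ 0.6 -0.6 -0.6  0.5]
0.142 side7 [0.395  0.3369] [-3.2  0.2  3.2 -0.4]
0.145 wrist7 [0.3997 0.3391] [-1.7 -2.6  1.7  2.9]
0.145 side7 [0.3937 0.3402] [-3.3  0.1  3.2 -0.3]
0.148 wrist7 [0.4014 0.3391] [-4.1 -4.6  4.1  5.4]
0.148 side7 [0.3924 0.3435] [-3.4 -0.   3.3 -0.2]
```

Request:
apply_moves(delta_rot=[[0,0,0],[0,0,0],[0,0,0],[0,0,0],[0,0,0]], travel=[[1.2,-0.4,0],[2.02,-0.63,0.5],[2.02,-0.63,1.4],[2.02,-0.63,1.4],[2.02,-0.63,1.4]], grip=[1,1,1,1,1])

```text
t: 8.95
eef_pos: [0.4805, 0.3654, 0.1038]
eef_rot: [1.0, -0.0, 0.0, -0.0]
ft_force: [-1.1, -0.2, -1.2]
width: 0.0555
```

```bash
python3 snap.py 8 wrist side; python3 - <<'E'
import cv2,numpy as np
im=cv2.imread("pics/side8.png")[220:380,220:380]
w=cv2.imread("pics/wrist8.png")
cv2.imwrite("pics/c8.png",np.hstack([cv2.resize(im,(400,400),interpolation=cv2.INTER_CUBIC),cv2.resize(w,(400,300)) if 0 else cv2.copyMakeBorder(w[80:480,120:520],0,0,0,0,0)]))
E
```

```text
8.95 [0.4805 0.3654 0.1038] [ 1.e+00 -1.e-04  3.e-04 -3.e-04] [-1.1 -0.2 -1.2] 0.0555 [-0.46  0.64 -0.36  1.74  0.29  0.82 -2.53]
```

View pics/c8.png

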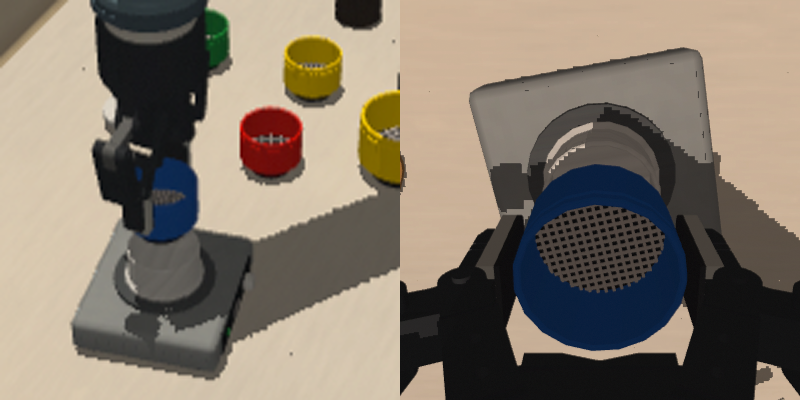

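Request:
apply_moves(delta_rot=[[0,0,0],[0,0,0],[0,0,0],[0,0,0],[0,0,0]], travel=[[0,0.02,0.25],[0,0.02,0.45],[0,0.02,0.6],[0,0.02,0.72],[0,0.02,0.72]], grip=[1,1,1,1,1])

```text
t: 9.68
eef_pos: [0.48, 0.3644, 0.0735]
eef_rot: [1.0, -0.0, -0.0, 0.0]
ft_force: [-1.0, -1.0, 0.3]
width: 0.0556
```

```bash
python3 snap.py 9 wrist side; python3 - <<'E'
import cv2,numpy as np
im=cv2.imread("pics/side9.png")[220:380,220:380]
w=cv2.imread("pics/wrist9.png")
cv2.imwrite("pics/c9.png",np.hstack([cv2.resize(im,(400,400),interpolation=cv2.INTER_CUBIC),w[80:480,120:520]]))
E
```

```text
9.68 [0.48   0.3644 0.0735] [ 1.e+00 -0.e+00 -4.e-04  2.e-04] [-1.  -1.   0.3] 0.0556 [-0.47  0.68 -0.34  1.75  0.31  0.76 -2.55]
```

View pics/c9.png

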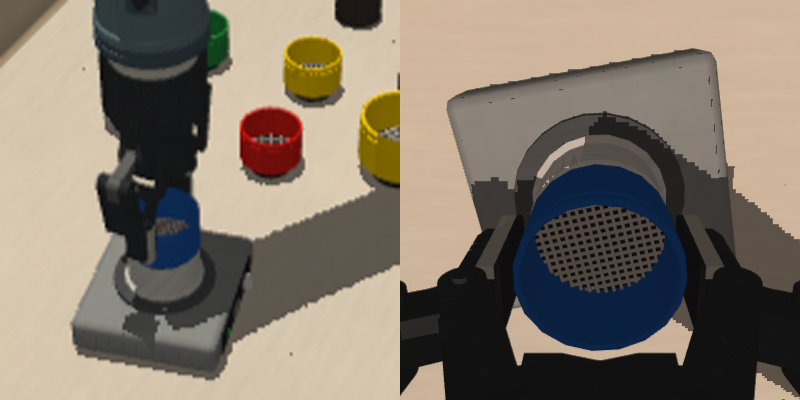

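Request:
apply_moves(delta_rot=[[0,0,0],[0,0,0],[0,0,0]], travel=[[0,0,0.06],[0,0,0.11],[0,0,0.11]], grip=[1,1,1])

```text
t: 10.15
eef_pos: [0.4806, 0.3649, 0.0717]
eef_rot: [1.0, -0.0, 0.001, 0.0]
ft_force: [-3.5, -4.1, 17.0]
width: 0.0554
```

Request:
apply_moves(delta_rot=[[0,0,0],[0,0,0],[0,0,0],[0,0,0],[0,0,0],[0,0,0],[0,0,0]], travel=[[-0.02,0.03,-0.05],[-0.02,0.03,-0.05],[-0.02,0.03,-0.05],[-0.02,0.03,-0.05],[-0.02,0.03,-1.0],[-0.02,0.03,-2.2],[-0.02,0.03,-2.2]], grip=[0.6,0,0,0,0,0,0])

```text
t: 11.02
eef_pos: [0.4816, 0.3654, 0.1614]
eef_rot: [1.0, -0.0, 0.003, -0.002]
ft_force: [-0.5, 0.2, -0.3]
width: 0.0853
```

```bash
python3 snap.py 10 wrist side; python3 - <<'E'
from loc import *
for t,v in locate("blue",(.479,.364),["wrist10","side10"],zb=.058).items(): print(t,*v)
im=cv2.imread("pics/side10.png")[220:380,220:380]
w=cv2.imread("pics/wrist10.png")
cv2.imwrite("pics/c10.png",np.hstack([cv2.resize(im,(400,400),interpolation=cv2.INTER_CUBIC),w[80:480,120:520]]))
E
```

```text
11.03 [0.4816 0.3654 0.1614] [ 1.0e+00 -1.0e-04  2.8e-03 -2.4e-03] [-0.5  0.2 -0.3] 0.0853 [-0.44  0.56 -0.39  1.71  0.26  0.91 -2.5 ]
wrist10 [0.4784 0.3637] [-1.2 -1.7  1.2  1.8]
side10 [0.4764 0.3655] [-0.  -0.8  0.   0.7]
```

View pics/c10.png

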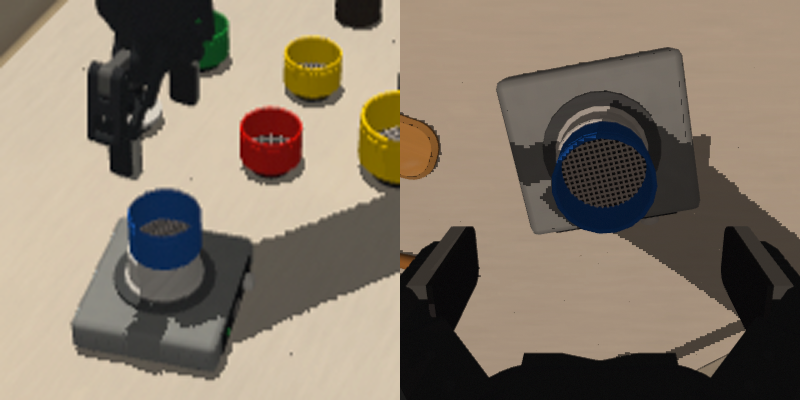

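Request:
apply_moves(delta_rot=[[0,0,0],[0,0,0],[0,0,0],[0,0,0],[0,0,0],[0,0,0],[0,0,0],[0,0,0]], travel=[[0,1.4,0],[0,2.8,0],[0,4.2,0.3],[0,5.6,0.6],[0,7.0,0.9],[-0.04,7.88,1.15],[-0.04,7.88,1.15],[-0.04,7.88,1.15]], grip=[0,0,0,0,0,0,0,0])

```text
t: 12.12
eef_pos: [0.4774, 0.049, 0.111]
eef_rot: [1.0, 0.0, -0.001, -0.0]
ft_force: [-0.0, 0.7, -0.2]
width: 0.0854
```

```bash
python3 snap.py 11 wrist side; python3 - <<'E'
from loc import *
for t,v in locate("yellow",(.480,.0507),["wrist11","side11"]).items(): print(t,*v)
for t,v in locate("red",(.472,.169),["wrist11","side11"]).items(): print(t,*v)
E
```

```text
12.12 [0.4774 0.049  0.111 ] [ 1.e+00  2.e-04 -6.e-04 -3.e-04] [-0.   0.7 -0.2] 0.0854 [ 0.09  0.45 -0.35  2.05  0.24  0.68 -1.98]
wrist11 [0.4804 0.0489] [-0.4 -0.4  0.4  0.5]
side11 [0.4771 0.0533] [-0.4 -0.2  0.4  0.1]
wrist11 [0.473  0.1675] [-1.4 -1.3  1.6  1.4]
side11 [0.4708 0.172 ] [-0.2  0.1  0.2 -0.1]
```

View pics/wrist11.png

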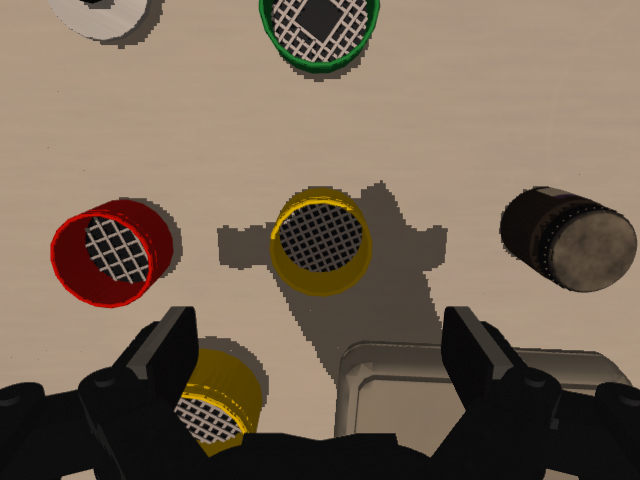

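Request:
apply_moves(delta_rot=[[0,0,0],[0,0,0],[0,0,0],[0,0,0],[0,0,0],[0,0,0],[0,0,0],[0,0,0],[0,0,0],[0,0,0]], travel=[[0.07,0,0.8],[0.07,0,1.6],[0.07,0,2.2],[0.07,0,2.43],[0.07,0,2.43],[0.07,0,2.43],[0.07,0,2.43],[0.07,0,2.43],[0.07,0,2.43],[0.07,0,2.43]], grip=[0,0,0,0,0,0.3,0.6,1,1,1])

```text
t: 13.48
eef_pos: [0.4814, 0.0484, 0.0155]
eef_rot: [1.0, -0.0, 0.001, -0.0]
ft_force: [-1.5, 1.8, 6.7]
width: 0.0558
```

```bash
python3 snap.py 12 wrist
```

```text
13.47 [0.4814 0.0484 0.0155] [ 1.e+00 -1.e-04  9.e-04 -1.e-04] [-1.5  1.8  6.7] 0.0558 [ 0.02  0.63 -0.26  2.07  0.34  0.47 -2.07]
```

View pics/wrist12.png

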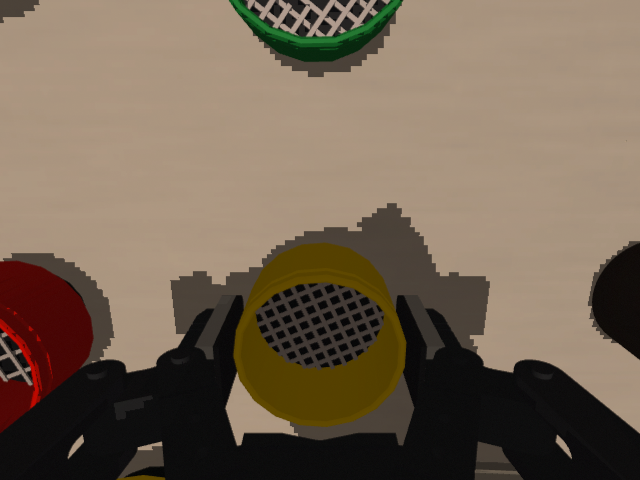

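Request:
apply_moves(delta_rot=[[0,0,0],[0,0,0],[0,0,0],[0,0,0],[0,0,0],[0,0,0],[0,0,0],[0,0,0],[0,0,0],[0,0,0],[0,0,0]], travel=[[0,0,-0.8],[0,0,-2.0],[0,-0.6,-3.2],[0,-1.9,-3.5],[0,-3.2,-3.5],[0,-4.5,-3.5],[-0.04,-5.8,-3.5],[-0.04,-7.0,-3.5],[-0.04,-7.88,-3.5],[-0.04,-7.88,-3.5],[-0.04,-7.88,-3.5]], grip=[1,1,1,1,1,1,1,1,1,1,1])

```text
t: 14.9
eef_pos: [0.4792, 0.3623, 0.1544]
eef_rot: [1.0, -0.0, 0.0, 0.001]
ft_force: [0.5, -0.4, -1.0]
width: 0.0558
```

```bash
python3 snap.py 13 wrist side; python3 - <<'E'
from loc import *
im=cv2.imread("pics/side13.png")[220:380,220:380]
w=cv2.imread("pics/wrist13.png")
cv2.imwrite("pics/c13.png",np.hstack([cv2.resize(im,(400,400),interpolation=cv2.INTER_CUBIC),w[80:480,120:520]]))
s=state() if 0 else None
for t,v in locate("yellow",(.479,.364),["wrist13"],zb=.14).items(): print(t,*v)
E
```

```text
14.9 [0.4792 0.3623 0.1544] [ 1.e+00 -3.e-04  0.e+00  5.e-04] [ 0.5 -0.4 -1. ] 0.0558 [-0.43  0.57 -0.4   1.71  0.27  0.91 -2.52]
wrist13 [0.4795 0.3626] [-2.3 -3.   2.3  3.4]
```

View pics/c13.png

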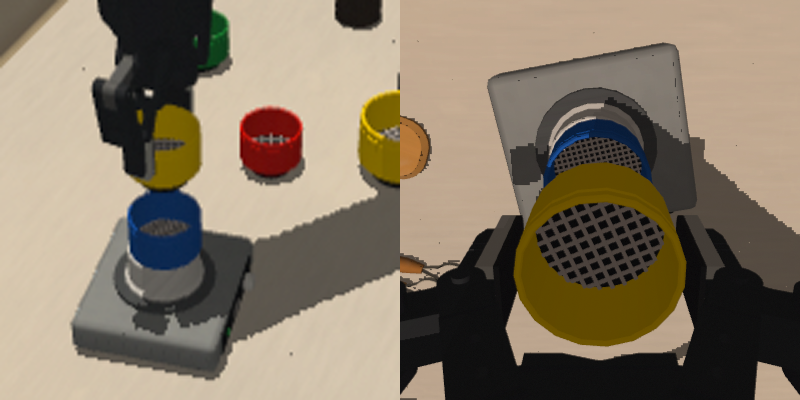

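Request:
apply_moves(delta_rot=[[0,0,0],[0,0,0],[0,0,0],[0,0,0],[0,0,0],[0,0,0],[0,0,0]], travel=[[0,-0.03,0.3],[0,-0.03,0.6],[0,-0.03,0.85],[0,-0.03,1.05],[0,-0.03,1.2],[0,-0.03,1.26],[0,-0.03,1.26]], grip=[1,1,1,1,1,1,1])

```text
t: 15.88
eef_pos: [0.4793, 0.3646, 0.1074]
eef_rot: [1.0, -0.0, 0.001, 0.001]
ft_force: [-8.2, -8.2, 28.9]
width: 0.0561
```

Request:
apply_moves(delta_rot=[[0,0,0],[0,0,0],[0,0,0],[0,0,0],[0,0,0],[0,0,0],[0,0,0]], travel=[[-0.02,0.02,-0.06],[-0.02,0.02,-0.06],[-0.02,0.02,-0.06],[-0.02,0.02,-0.06],[-0.02,0.02,-1.0],[-0.02,0.02,-2.0],[-0.02,0.02,-2.0]], grip=[0.7,0.3,0,0,0,0,0])

```text
t: 16.75
eef_pos: [0.48, 0.3655, 0.1871]
eef_rot: [1.0, -0.0, 0.002, -0.002]
ft_force: [0.8, -1.0, -1.3]
width: 0.0852
```

```bash
python3 snap.py 14 wrist side; python3 - <<'E'
from loc import *
im=cv2.imread("pics/side14.png")[200:360,220:380]
w=cv2.imread("pics/wrist14.png")
cv2.imwrite("pics/c14.png",np.hstack([cv2.resize(im,(400,400),interpolation=cv2.INTER_CUBIC),w[80:480,120:520]]))
for t,v in locate("yellow",(.479,.364),["wrist14","side14"],zb=.092).items(): print(t,*v)
E
```

```text
16.75 [0.48   0.3655 0.1871] [ 1.0e+00 -1.0e-04  2.3e-03 -2.0e-03] [ 0.8 -1.  -1.3] 0.0852 [-0.42  0.53 -0.42  1.69  0.25  0.97 -2.5 ]
wrist14 [0.4775 0.3645] [-0.8 -0.9  0.8  1. ]
side14 [0.4758 0.3665] [ 0.2 -1.  -0.2  0.9]
```

View pics/c14.png

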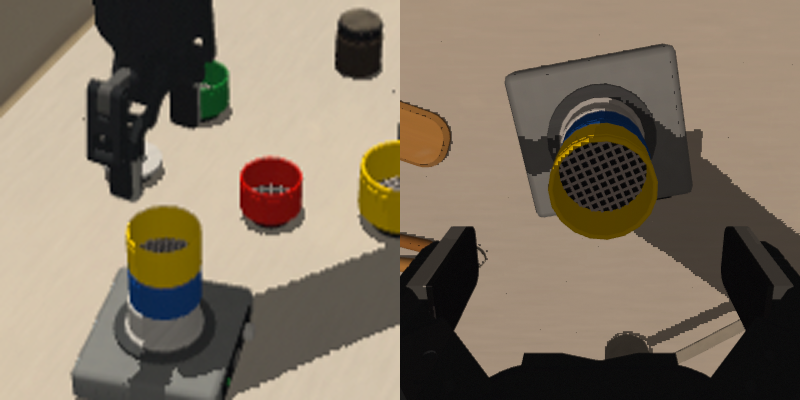

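Request:
apply_moves(delta_rot=[[0,0,0],[0,0,0],[0,0,0],[0,0,0],[0,0,0],[0,0,0]], travel=[[0,1.3,0],[-0.1,2.7,0.2],[-0.18,4.0,0.9],[-0.18,4.94,1.8],[-0.18,4.94,1.8],[-0.18,4.94,1.8]], grip=[0,0,0,0,0,0])

```text
t: 17.6
eef_pos: [0.4707, 0.1669, 0.1115]
eef_rot: [1.0, 0.0, -0.001, -0.0]
ft_force: [0.2, 1.4, 0.1]
width: 0.0853
```

```bash
python3 snap.py 15 wrist side; python3 - <<'E'
from loc import *
for t,v in locate("red",(.472,.169),["wrist15","side15"]).items(): print(t,*v)
E
```

```text
17.6 [0.4707 0.1669 0.1115] [ 1.e+00  2.e-04 -6.e-04 -2.e-04] [0.2 1.4 0.1] 0.0853 [-0.13  0.48 -0.38  2.    0.27  0.7  -2.24]
wrist15 [0.4733 0.1681] [-0.7 -0.8  0.7  0.9]
side15 [0.4708 0.172 ] [-0.2  0.1  0.2 -0.1]
```

View pics/wrist15.png

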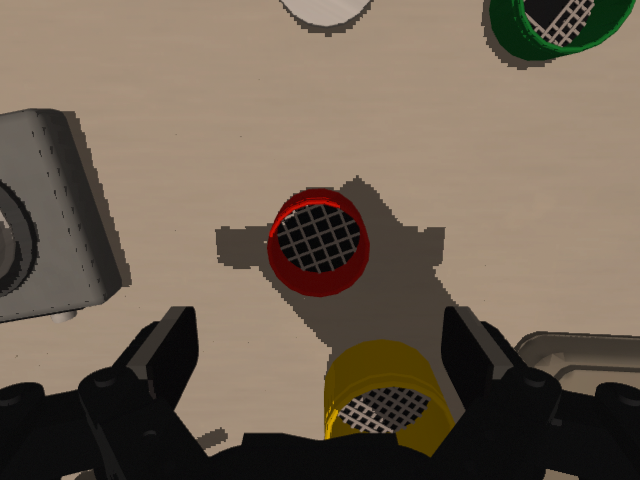

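Request:
apply_moves(delta_rot=[[0,0,0],[0,0,0],[0,0,0],[0,0,0],[0,0,0],[0,0,0],[0,0,0],[0,0,0],[0,0,0],[0,0,0]], travel=[[0.06,-0.03,0.8],[0.06,-0.03,1.6],[0.06,-0.03,2.2],[0.06,-0.03,2.44],[0.06,-0.03,2.44],[0.06,-0.03,2.44],[0.06,-0.03,2.44],[0.06,-0.03,2.44],[0.06,-0.03,2.44],[0.06,-0.03,2.44]], grip=[0,0,0,0,0,0.3,0.6,1,1,1])

```text
t: 18.95
eef_pos: [0.4743, 0.1677, 0.0156]
eef_rot: [1.0, -0.0, 0.001, -0.0]
ft_force: [-1.5, 1.1, 6.9]
width: 0.0561
```

```bash
python3 snap.py 16 wrist
```

```text
18.95 [0.4743 0.1677 0.0156] [ 1.e+00 -1.e-04  9.e-04 -3.e-04] [-1.5  1.1  6.9] 0.0561 [-0.2   0.66 -0.29  2.02  0.37  0.51 -2.33]
```

View pics/wrist16.png

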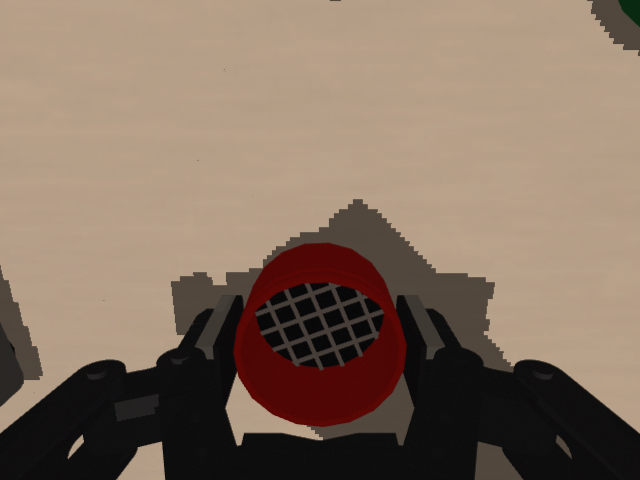

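Request:
apply_moves(delta_rot=[[0,0,0],[0,0,0],[0,0,0],[0,0,0],[0,0,0],[0,0,0],[0,0,0],[0,0,0],[0,0,0],[0,0,0]], travel=[[0,0,-0.8],[0,0,-2.0],[0,0,-3.3],[0,-0.3,-4.38],[0.05,-1.5,-4.38],[0.08,-2.8,-4.38],[0.12,-4.0,-4.38],[0.12,-4.91,-4.38],[0.12,-4.91,-4.38],[0.12,-4.91,-4.38]], grip=[1,1,1,1,1,1,1,1,1,1])

```text
t: 20.25
eef_pos: [0.4784, 0.3628, 0.1896]
eef_rot: [1.0, -0.0, 0.0, 0.001]
ft_force: [0.5, -0.4, -0.7]
width: 0.0558
```

```bash
python3 snap.py 17 wrist side; python3 - <<'E'
from loc import *
im=cv2.imread("pics/side17.png")[200:360,220:380]
w=cv2.imread("pics/wrist17.png")
cv2.imwrite("pics/c17.png",np.hstack([cv2.resize(im,(400,400),interpolation=cv2.INTER_CUBIC),w[80:480,120:520]]))
E
```

```text
20.25 [0.4784 0.3628 0.1896] [ 1.e+00 -3.e-04  0.e+00  5.e-04] [ 0.5 -0.4 -0.7] 0.0558 [-0.41  0.53 -0.44  1.69  0.26  0.98 -2.51]
```

View pics/c17.png

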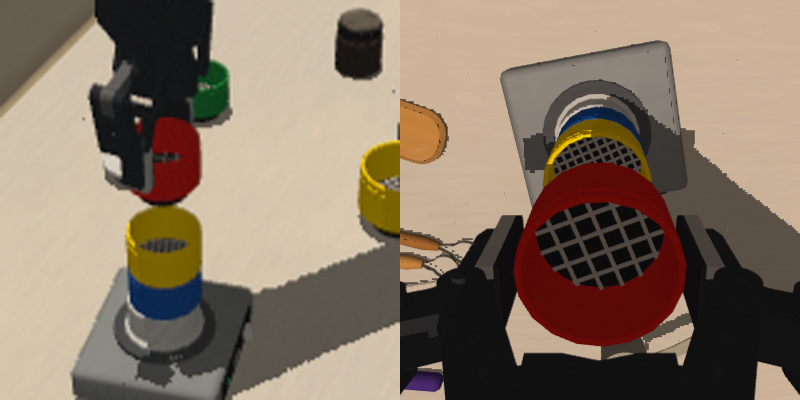

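Request:
apply_moves(delta_rot=[[0,0,0],[0,0,0],[0,0,0],[0,0,0],[0,0,0],[0,0,0],[0,0,0]], travel=[[0,0,0.3],[0,0,0.6],[0,0,0.85],[0,0,1.05],[0,0,1.18],[0,0,1.24],[0,0,1.24]], grip=[1,1,1,1,1,1,1])

```text
t: 21.22
eef_pos: [0.4786, 0.3639, 0.1416]
eef_rot: [1.0, -0.0, 0.0, 0.0]
ft_force: [-3.1, -4.2, 13.0]
width: 0.0556
```

Request:
apply_moves(delta_rot=[[0,0,0],[0,0,0],[0,0,0],[0,0,0],[0,0,0],[0,0,0],[0,0,0]], travel=[[-0.01,0.01,-0.04],[-0.01,0.01,-0.04],[-0.01,0.01,-0.04],[-0.01,0.01,-0.04],[-0.01,0.01,-1.0],[-0.01,0.01,-1.7],[-0.01,0.01,-1.7]], grip=[0.7,0.3,0,0,0,0,0])

```text
t: 22.1
eef_pos: [0.4791, 0.3645, 0.2102]
eef_rot: [1.0, -0.0, 0.002, -0.001]
ft_force: [-0.9, 0.7, 0.2]
width: 0.0852
```

```bash
python3 snap.py 18 wrist side top; python3 - <<'E'
from loc import *
im=cv2.imread("pics/side18.png")[200:360,220:380]
w=cv2.imread("pics/wrist18.png")
cv2.imwrite("pics/c18.png",np.hstack([cv2.resize(im,(400,400),interpolation=cv2.INTER_CUBIC),w[80:480,120:520]]))
for t,v in locate("red",(.479,.364),["wrist18","side18"],zb=.126).items(): print(t,*v)
E
```

```text
22.1 [0.4791 0.3645 0.2102] [ 1.0e+00 -1.0e-04  1.7e-03 -1.4e-03] [-0.9  0.7  0.2] 0.0852 [-0.4   0.51 -0.45  1.67  0.25  1.01 -2.5 ]
wrist18 [0.4769 0.3641] [-0.8 -1.6  0.8  1.7]
side18 [0.4764 0.365 ] [-0.6 -0.6  0.6  0.5]
```

View pics/c18.png

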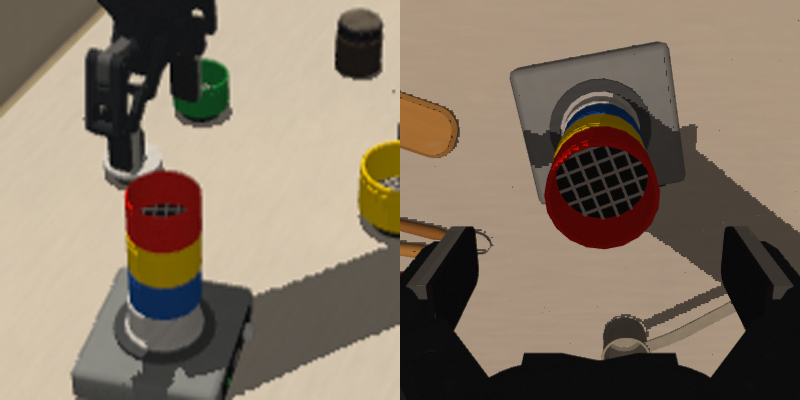

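View pics/side18.png

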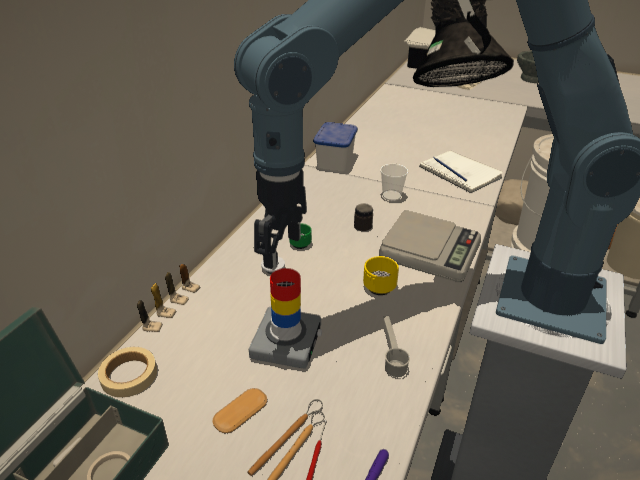

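Request:
apply_moves(delta_rot=[[0,0,0],[0,0,0],[0,0,0],[0,0,0],[0,0,0],[0,0,0],[0,0,0],[0,0,0]], travel=[[0.2,1.3,0],[0.6,2.6,0.3],[1.2,3.7,1.0],[2.0,4.5,1.6],[2.9,4.99,2.25],[3.18,4.99,2.25],[3.18,4.99,2.25],[3.18,4.99,2.25]], grip=[0,0,0,0,0,0,0,0])

```text
t: 23.25
eef_pos: [0.6041, 0.1656, 0.1185]
eef_rot: [1.0, 0.001, -0.0, -0.0]
ft_force: [-1.1, 0.2, 0.1]
width: 0.085
```

```bash
python3 snap.py 19 wrist side
```

```text
23.25 [0.6041 0.1656 0.1185] [ 1.0e+00  1.1e-03 -0.0e+00 -5.0e-04] [-1.1  0.2  0.1] 0.085 [-0.08  0.65 -0.37  1.67  0.29  0.87 -2.13]
```

View pics/wrist19.png

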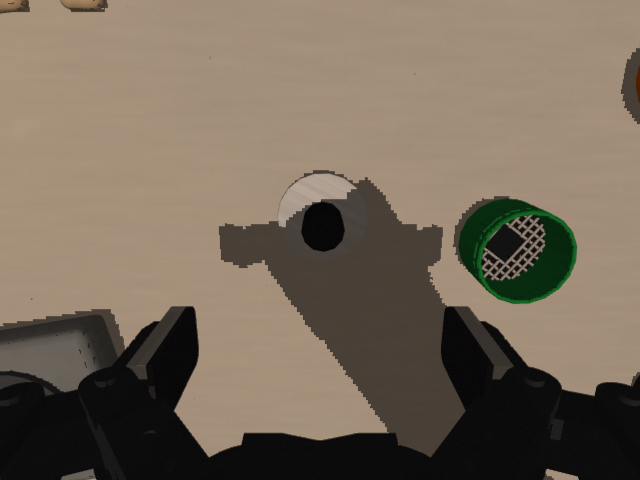

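```bash
python3 - <<'E'
from loc import *
c=cam("wrist19")
im=cv2.imread("pics/wrist19.png"); g=im.max(2)[150:280,260:390]
ys,xs=np.nonzero(g<30); print(xs.min()+260,xs.max()+260,ys.min()+150,ys.max()+150)
b=np.array([xs.min()+259.5,ys.min()+149.5,xs.max()+260.5,ys.max()+150.5])
s=least_squares(lambda p:bbox(c,pts(p[0],p[1],.018,.048,.012))-b,(.61,.165)); print(s.x,s.fun)
p=s.x; print(bbox(c,pts(p[0],p[1],.012,.018,.028)))
E
```

```text
301 344 202 251
[0.61479499 0.1643941 ] [-0.13134583 -2.03142133  0.13081967  1.9316317 ]
[276.43611678 171.47760456 368.08230987 261.80839706]
```

Request:
apply_moves(delta_rot=[[0,0,0],[0,0,0],[0,0,0],[0,0,0],[0,0,0],[0,0,0],[0,0,0],[0,0,0],[0,0,0],[0,0,0],[0,0,0]], travel=[[0.27,0.03,0.5],[0.27,0.03,1.3],[0.27,0.03,2.0],[0.27,0.03,2.33],[0.27,0.03,2.33],[0.27,0.03,2.33],[0.27,0.03,2.33],[0.27,0.03,2.33],[0.27,0.03,2.33],[0.27,0.03,2.33],[0.27,0.03,2.33]], grip=[0,0,0,0,0,0.3,0.6,0.8,1,1,1])

```text
t: 24.72
eef_pos: [0.6163, 0.1627, 0.0253]
eef_rot: [1.0, -0.0, 0.0, -0.0]
ft_force: [0.3, 0.1, 5.4]
width: 0.0231
```

```bash
python3 snap.py 20 wrist side; python3 - <<'E'
from loc import *
im=cv2.imread("pics/side20.png")[180:320,200:340]
w=cv2.imread("pics/wrist20.png")
cv2.imwrite("pics/c20.png",np.hstack([cv2.resize(im,(400,400),interpolation=cv2.INTER_CUBIC),w[80:480,120:520]]))
E
```

```text
24.73 [0.6163 0.1627 0.0253] [ 1.e+00 -1.e-04  4.e-04 -1.e-04] [0.3 0.1 5.4] 0.0231 [-0.11  0.8  -0.32  1.67  0.34  0.73 -2.16]
```

View pics/c20.png

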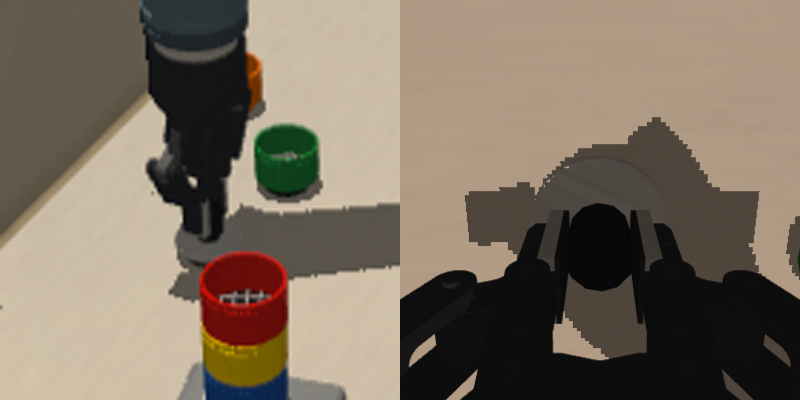

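Request:
apply_moves(delta_rot=[[0,0,0],[0,0,0],[0,0,0],[0,0,0],[0,0,0],[0,0,0],[0,0,0],[0,0,0],[0,0,0],[0,0,0],[0,0,0]], travel=[[0,0,-0.8],[-0.4,0,-1.9],[-1.2,-0.2,-2.9],[-2.1,-0.5,-3.9],[-2.9,-1.2,-4.8],[-3.45,-2.3,-5.12],[-3.45,-3.4,-5.12],[-3.45,-4.4,-5.12],[-3.45,-5.03,-5.12],[-3.45,-5.03,-5.12],[-3.45,-5.03,-5.12]], grip=[1,1,1,1,1,1,1,1,1,1,1])

```text
t: 26.2
eef_pos: [0.478, 0.3624, 0.229]
eef_rot: [1.0, -0.001, -0.0, 0.001]
ft_force: [0.8, -1.2, -0.6]
width: 0.0227
```

```bash
python3 snap.py 21 wrist side; python3 - <<'E'
from loc import *
im=cv2.imread("pics/side21.png")[180:340,210:370]
w=cv2.imread("pics/wrist21.png")
cv2.imwrite("pics/c21.png",np.hstack([cv2.resize(im,(400,400),interpolation=cv2.INTER_CUBIC),w[80:480,120:520]]))
E
```

```text
26.2 [0.478  0.3624 0.229 ] [ 1.e+00 -5.e-04 -3.e-04  8.e-04] [ 0.8 -1.2 -0.6] 0.0227 [-0.38  0.49 -0.47  1.65  0.25  1.06 -2.5 ]
```

View pics/c21.png

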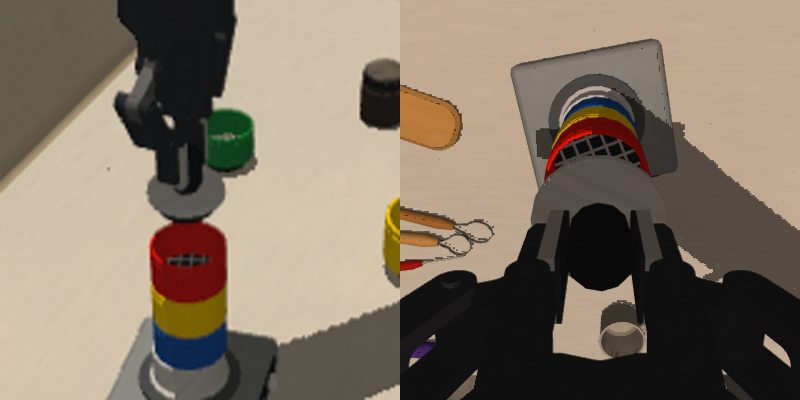

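Request:
apply_moves(delta_rot=[[0,0,0],[0,0,0],[0,0,0],[0,0,0],[0,0,0],[0,0,0],[0,0,0]], travel=[[0,0,0.3],[0,0,0.55],[0,0,0.75],[0,0,0.92],[0,0,1.06],[0,0,1.13],[0,0,1.13]], grip=[1,1,1,1,1,1,1])

```text
t: 27.18
eef_pos: [0.4782, 0.3639, 0.1853]
eef_rot: [1.0, -0.0, 0.0, -0.0]
ft_force: [-1.0, -1.8, 4.6]
width: 0.0232
```

Request:
apply_moves(delta_rot=[[0,0,0],[0,0,0]], travel=[[0,0,0.05],[0,0,0.05]], grip=[1,1])

```text
t: 27.42
eef_pos: [0.4787, 0.3646, 0.1847]
eef_rot: [1.0, 0.0, 0.001, -0.001]
ft_force: [-2.3, -2.5, 12.4]
width: 0.0229
```

Request:
apply_moves(delta_rot=[[0,0,0],[0,0,0],[0,0,0],[0,0,0],[0,0,0],[0,0,0],[0,0,0],[0,0,0]], travel=[[0,0,-0.06],[0,0,-0.06],[0,0,-0.06],[0,0,-0.06],[0,0,-0.06],[0,0,-1.0],[0,0,-2.0],[0,0,-2.0]], grip=[0.8,0.5,0.2,0,0,0,0,0])

```text
t: 28.42
eef_pos: [0.4793, 0.3654, 0.2657]
eef_rot: [1.0, -0.0, 0.002, -0.002]
ft_force: [0.8, 0.6, 0.1]
width: 0.0854
```

```bash
python3 snap.py 22 wrist side top; python3 - <<'E'
from loc import *
im=cv2.imread("pics/side22.png")[180:340,210:370]
w=cv2.imread("pics/wrist22.png")
cv2.imwrite("pics/c22.png",np.hstack([cv2.resize(im,(400,400),interpolation=cv2.INTER_CUBIC),w[80:480,120:520]]))
E
```

```text
28.43 [0.4793 0.3654 0.2657] [ 1.0e+00 -1.0e-04  2.4e-03 -2.0e-03] [0.8 0.6 0.1] 0.0854 [-0.38  0.46 -0.48  1.61  0.23  1.12 -2.48]
```

View pics/c22.png

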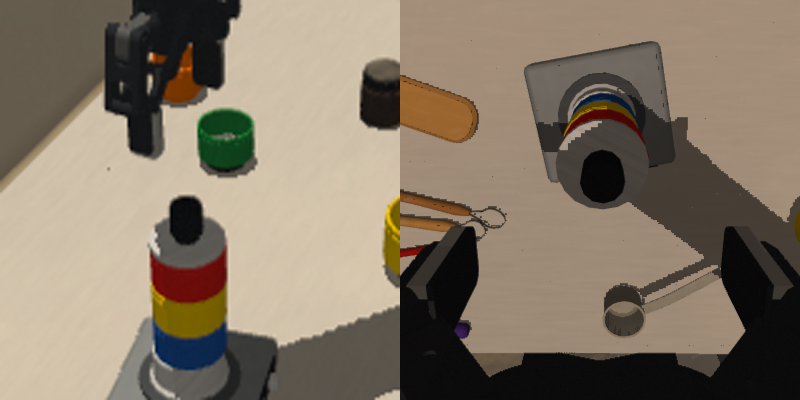

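View pics/top22.png

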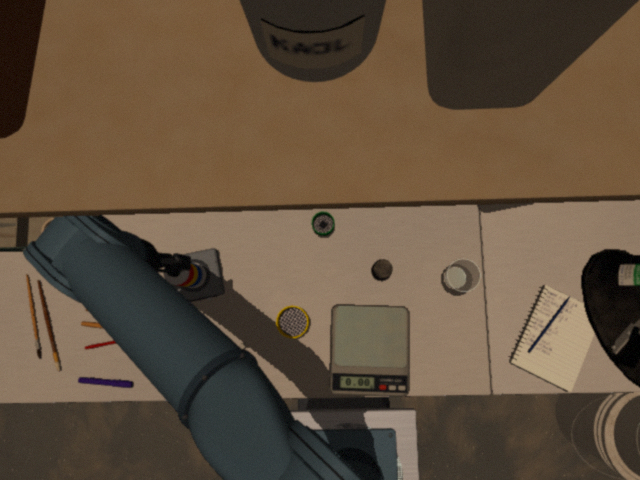

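The lid is level and the stack is straight. In the top view, green (323,224), jar (382,269) and cup (462,277) sit where they did at the start. The gripper is clear, so I'm handing in.

```bash
python3 -c "
from plant import *
print(sign_off())"
```

```text
the job is handed in; nothing more can be done
None
```

The sieve stack is built on the receiver pan in the order asked: blue, small yellow, red, then the lid. I handed it in at about 28 s of the 96 s allowed.

- **Seating:** each piece stopped within 1 mm of its predicted seated height, under a downward push of about 12 to 29 N. The side and wrist pictures after each release show it level and straight.
- **Left alone:** in the last top view the green sieve, jar and cup are at the same pixels as in the first picture. The orange sieve and the large yellow one were not used.
- **First grasp failed:** the fingers closed above the blue sieve and slid it about 15 mm on the bench. The cameras showed the fingertips about 26 mm higher than the given tool data implies. I used the height seen in the pictures from then on, and every later grasp held.
- **Camera disagreement:** side and wrist positions differed by 2 to 7 mm in y. I went by the wrist camera, and the small sideways forces while seating (up to about 8 N) were within what the taper guides took up.

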